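# Put the washed chopping boards away in the stand, by size

### The job

The four small wooden chopping boards in the dish drainer are dry: put them away in the board stand, upright and one to a gap, in order of size from the largest in the gap at the end with the tallest hoops down to the smallest at the low end. Seat each board fully down on the wooden plinth and centred front to back in the stand. Do not tip a board over, and leave the salt shaker, the tin and the timer standing where they are.

Things in the scene. Friction and masses are not known exactly. Their poses are not given: they have to be found in the camera images.
- board_large: The largest of four plain light-wood chopping boards, upright in the drainer at the start: 180 mm long (x), 12 thick (y), 120 high (z), about 0.1 to 0.3 kg; a 15 mm steel hanging eyelet in one top corner (+x end). Origin: middle of its lower edge. Grasp from above at the middle of its top edge, closing along y. Either face may point either way.
- board_medium: The second largest of four plain light-wood chopping boards, upright in the drainer at the start: 155 mm long (x), 12 thick (y), 108 high (z), about 0.1 to 0.3 kg; a 15 mm steel hanging eyelet in one top corner (+x end). Origin: middle of its lower edge. Grasp from above at the middle of its top edge, closing along y. Either face may point either way.
- board_small: The third largest of four plain light-wood chopping boards, upright in the drainer at the start: 130 mm long (x), 12 thick (y), 96 high (z), about 0.1 to 0.3 kg; a 15 mm steel hanging eyelet in one top corner (+x end). Origin: middle of its lower edge. Grasp from above at the middle of its top edge, closing along y. Either face may point either way.
- board_mini: The smallest of four plain light-wood chopping boards, upright in the drainer at the start: 105 mm long (x), 12 thick (y), 84 high (z), about 0.1 to 0.3 kg; a 15 mm steel hanging eyelet in one top corner (+x end). Origin: middle of its lower edge. Grasp from above at the middle of its top edge, closing along y. Either face may point either way.
- board_stand: Fixed. Dark wood plinth 120 (x) x 236 (y) mm, top at z = 16, two rows (x = -32, 32) of 5 round-topped wire hoops, 91 (+y end, robot's left), 83, 75, 67, 59 mm above the plinth. 4 gaps between hoops at y = 75 (tall end), 25, -25, -75: 14 wide, over 28 at the hoop tops; boards stand in them along x. Origin: centre of underside. Yaw within 0.2 rad. Left or right of the drainer.
- drainer: Fixed. White drip tray 196 (x) x 236 (y) x 22 mm, two rows (x = -32, 32) of 5 round-topped wire hoops, all to z = 73. 4 gaps between hoops at y = 75, 25, -25, -75, 14 wide; at the start each holds one board, in any order, along x, lower edge at z = 8. Origin: centre of underside. Yaw within 0.2 rad. (Wall cabinets hang behind, beyond x = 0.60 m and above z = 0.46 m: keep the wrist clear.)
- salt_shaker: Salt shaker, clear with a grey cap, 44 mm diameter, 90 mm high, standing between drainer and stand; a bystander. Origin: centre of the underside.
- tin: Low food tin, 86 mm diameter, 40 mm high, standing between drainer and stand, behind the salt shaker; a bystander. Origin: centre of the underside.
- timer: Round wind-up kitchen timer, red over white, 63 mm diameter, 46 mm high, at the right, beside the cooker; a bystander. Origin: centre of the underside.

How it is judged:
At the end, for the whole second after the job is handed in: From the tall to the low end the gaps hold the boards from largest to smallest: each within 12 mm of its gap's centre line, 20 mm of the middle front to back, 8 mm of the plinth, upright within 0.17 rad, in line within 0.15 rad, released, at rest (y of board_large in the frame of board_stand between 0.063 and 0.087 m and x of board_large in the frame of board_stand between -0.02 and 0.02 m and z of board_large in the frame of board_stand between 0.008 and 0.024 m and angle between each of board_large, board_medium, board_small, board_mini's own z axis and vertical below 0.17 rad and angle between the x axis of each of board_large, board_medium, board_small, board_mini and the x axis of board_stand, either way round below 0.15 rad and linear speed of each of board_large, board_medium, board_small, board_mini below 0.02 m/s and angular speed of each of board_large, board_medium, board_small, board_mini below 1.5 rad/s and contact force between each of board_large, board_medium, board_small, board_mini and the fingers below 0.05 N and y of board_medium in the frame of board_stand between 0.013 and 0.037 m and x of board_medium in the frame of board_stand between -0.02 and 0.02 m and z of board_medium in the frame of board_stand between 0.008 and 0.024 m and y of board_small in the frame of board_stand between -0.037 and -0.013 m and x of board_small in the frame of board_stand between -0.02 and 0.02 m and z of board_small in the frame of board_stand between 0.008 and 0.024 m and y of board_mini in the frame of board_stand between -0.087 and -0.063 m and x of board_mini in the frame of board_stand between -0.02 and 0.02 m and z of board_mini in the frame of board_stand between 0.008 and 0.024 m); the robot touches nothing.
It fails at once if a board is tipped over (angle between any of board_large, board_medium, board_small, board_mini's own z axis and vertical above 0.7 rad).
It fails at once if the salt shaker is shifted by more than 30 mm or knocked over (distance of salt_shaker from where it was at the start of the episode above 0.03 m or angle between salt_shaker's own z axis and vertical above 0.6 rad).
It fails at once if the tin is shifted by more than 30 mm or knocked over (distance of tin from where it was at the start of the episode above 0.03 m or angle between tin's own z axis and vertical above 0.6 rad).
It fails at once if the kitchen timer is shifted by more than 30 mm or knocked over (distance of timer from where it was at the start of the episode above 0.03 m or angle between timer's own z axis and vertical above 0.6 rad).
It also fails if it takes over 115 s, if anything falls off the work surface, if the arm or the gripper's body presses on something with over 40 N, if the wrist force passes 120 N, or if a joint passes its speed limit or range.

### The arm

A 7-joint arm with a two-finger parallel gripper is mounted at the origin on a cart in front of the work surface, level with it; the furniture and walls round the work are solid. World frame = base frame: x ahead of the robot, y to its left, z up, the work surface at z = 0. Lengths are in m, angles in rad, forces in N, time in s.
With the tool pointing down it reaches from about 0.35 to 0.9 m from the base axis. Payload 8.1 kg.
Tool frame: the origin (TCP) lies at the very end of the fingers, on their centre line; the grasp point (between the pads) lies 19 mm behind it (arm.tcp_to_grasp is the distance from the TCP to the grasp point, in m); z points along the fingers, y is the line along which they close (so a half turn about z gives the same grasp; the last joint's range is limited). The gripper opens to 92 mm and grips with 3 to 60 N. Pads are 19 mm wide; open, the fingers measure 130 mm over their backs; the gripper's body (75 mm by 190 mm) begins 47 mm behind the grasp point.
Start: joints at [1.205, 0.434, 0.025, 1.573, -0.012, 1.134, -0.075], TCP at [0.162, -0.604, 0.192] pointing down, gripper open.
Joint ranges: [-2.62, 2.62], [-0.44, 2.09], [-1.27, 1.32], [0.08, 2.57], [-1.32, 4.46], [0.12, 2], [-2.74, 2.74]. Speed limits (rad/s): [2.22, 2.22, 3.01, 3.01, 3.14, 3.14, 3.14].

### API

Orientations are given as a rotation vector (axis times angle).
In Python, from cell import arm gives the robot as it stands.
- The arm moves only by the tool pendant, called after "Call:" as name(argument=value, ...) on one line, values as JSON. Schema: {"type":"object","properties":{"ticks":{"type":"array","items":{"type":"number"},"minItems":5,"maxItems":50},"squeeze":{"type":"number"},"only":{"type":"string"},"quiet":{"type":"boolean"},"lines":{"type":"string"}},"required":["ticks"],"additionalProperties":false}. ticks is one flat list of numbers that holds 1 to 10 rows one after another, with no inner brackets; each row has 5 numbers: dx, dy, dz in shares of the most that a row can go, 1 being 50 mm, then a turn about the tool's z in rad, then the opening from 0.0 (shut) to 1.0 (fully open); each row shifts and turns the commanded pose from where the row before left it, along the tool's axes as they then stand; what a row does not reach is not made up. A row lasts 1/10 s, in which the tool goes at most 0.05 m and 0.15 rad, less where a joint would pass 70% of its speed; a pose out of reach is approached as far as the arm can. The fingers move at their own pace and stop on an object; squeeze is the grip in N (left out, the last holds). Time passes only in rows, so rows that do not move let the fingers close. The tool returns the time, the measured TCP pose, the force, the opening and the grip force at its end. only (a regular expression) keeps the lines of the reply that match it, lines (a string "A,B") keeps lines A to B, and quiet returns only ok. Input that does not fit is refused with a message, and nothing moves.
- arm.observe(): the state, without advancing time (a new reading comes with each control period).
- arm.get_image(name): name is "scene" or "top" or "wrist"; returns a dict with "image" (480x640x3 uint8, blue, green, red), "fx", "fy", "cx", "cy" (pixels), "cam_to_world" (4x4, takes a point from camera to world coordinates); the wrist camera has in their place "mount" (4x4, takes a point from camera to tool coordinates, whose origin is the TCP and whose axes are the flange's). Camera axes: x right, y down, z forward; pixel columns grow to the right and rows downward; lengths in m; the calibration is good to about 2 mm. The wrist camera is an equidistant fisheye: a pixel r from the principal point sees the ray r / f radians off the axis. A picture is of the moment at which its call begins: read the wrist's pose just before it. There is no depth.
- arm.sign_off(): hands the job in; it is judged then, once.
The state is a dict: "clock": time; "joints": joint angles; "dq": joint speeds; "joint_efforts": joint torques, N m; "position": TCP position; "ee_rot": TCP orientation; "force": force on the tool from outside, world axes, zero at the start; "ft_torque": the same for the moment, N m; "width": opening from 0.0 (shut) to 1.0 (fully open); "gripper_force": force on a finger pad.
Only numpy, scipy, OpenCV 4.12 (cv2) and the standard library are available. Lean on these libraries where they do the work, as an engineer would, in place of code of your own. Each camera call takes 0.05 s, during which the arm holds its last target. There are 200 camera calls.

## Working session

There is one attempt and no reset: what is moved stays moved. The work goes in short steps, Python scripts to look and compute and a tool call to move; the robot and the scene stay as the last step left them, time stands still between calls to the robot, and variables do not carry over. Pictures are saved under pics/ and viewed, at most 14 in all, crops included, and the job is handed in when it is done.

```bash
ls; mkdir -p pics; python3 - <<'E'
from cell import arm
import cv2,json,numpy as np
print(arm.observe())
for n in("scene","top","wrist"):
    d=arm.get_image(n); cv2.imwrite(f"pics/{n}0.png",d["image"])
    print(n,{k:(np.round(v,4).tolist() if not np.isscalar(v) else v) for k,v in d.items() if k!="image"})
E
```

```text
cell.py
pics
{'clock': 0.0, 'joints': array([ 1.2054009 ,  0.4351987 ,  0.02495429,  1.57410288, -0.01160807,
        1.13399054, -0.07510397]), 'dq': array([ 3.39135051e-05, -1.57104914e-03,  4.03250874e-04, -9.38584127e-04,
       -9.97791003e-04, -1.66343342e-04,  2.63678578e-04]), 'joint_efforts': array([-1.94440017e-04, -6.67859387e+01,  9.85161178e-01, -3.14466977e+01,
       -6.04598341e-02,  4.30716283e-02,  1.51643935e-04]), 'position': array([ 0.1621691 , -0.60300685,  0.19085764]), 'ee_rot': array([-3.11301714e+00, -4.11318305e-01,  5.14360079e-04]), 'force': array([0.37130971, 0.41532945, 0.36161149]), 'ft_torque': array([-0.01182902, -0.0097499 ,  0.00847647]), 'gripper_force': 0.0, 'width': 1.0022849537251102}
scene {'fx': 592.9425221499064, 'fy': 592.9425221499064, 'cx': 325.7619013432866, 'cy': 236.55567767173054, 'cam_to_world': [[-0.8305, -0.3826, 0.4049, -0.2179], [-0.5571, 0.5685, -0.6054, 0.9278], [0.0015, -0.7283, -0.6852, 1.223], [0.0, 0.0, 0.0, 1.0]]}
top {'fx': 468.80406914132755, 'fy': 468.80406914132755, 'cx': 319.20373772494435, 'cy': 230.9903490920265, 'cam_to_world': [[-0.0111, -0.998, 0.0623, 0.4247], [-0.9999, 0.011, -0.0015, -0.1304], [0.0008, -0.0623, -0.9981, 1.1183], [0.0, 0.0, 0.0, 1.0]]}
wrist {'fx': 371.64829954431775, 'fy': 371.64829954431775, 'cx': 325.7281250911872, 'cy': 242.14553921663446, 'mount': [[-0.0008, -0.9566, -0.2914, 0.0779], [1.0, -0.001, 0.0007, -0.0002], [-0.001, -0.2914, 0.9566, -0.1931], [0.0, 0.0, 0.0, 1.0]]}
```
View pics/top0.png

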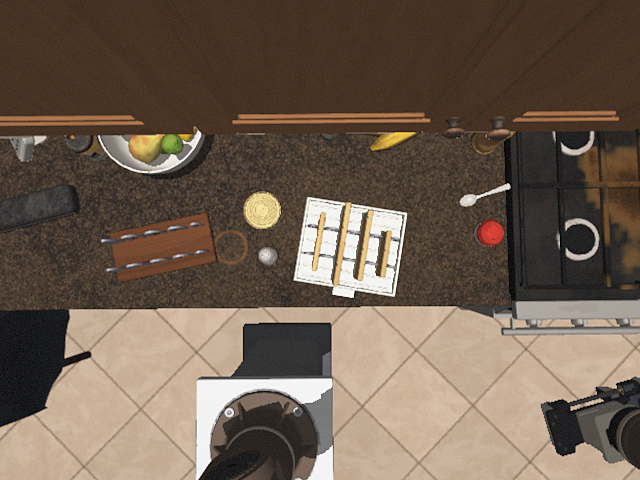

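View pics/scene0.png

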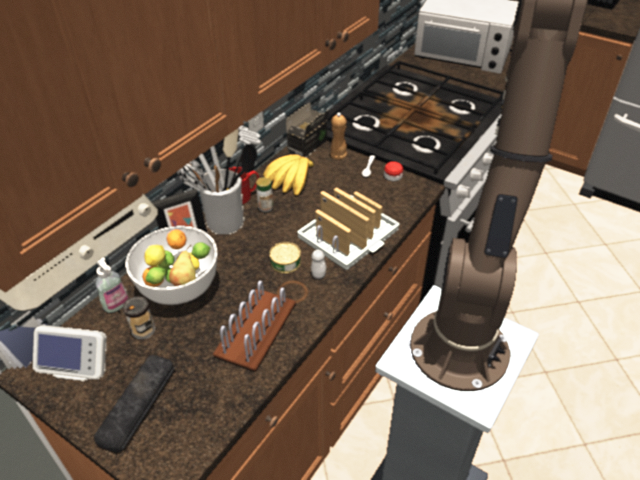

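The top view shows the drainer at about (351,246) with board top edges near u=319, 342, 365 and 386. The stand is at (163,247), the tin at (262,210), the shaker at (268,256) and the timer at (490,233). The scene view agrees. Next I'll zoom in on both.

```bash
python3 - <<'E'
import cv2,numpy as np
t=cv2.imread("pics/top0.png")
a=cv2.resize(t[190:305,290:415],None,fx=4.5,fy=4.5,interpolation=cv2.INTER_CUBIC)
cv2.imwrite("pics/t1.png",a)
b=cv2.resize(t[205:285,95:225],None,fx=6,fy=6,interpolation=cv2.INTER_CUBIC);cv2.imwrite("pics/t2.png",b)
h=cv2.cvtColor(t,cv2.COLOR_BGR2HSV)
for p in[(319,240),(342,240),(365,240),(386,255),(336,240),(160,247),(350,230)]:print(p,h[p[1],p[0]])
E
```

```text
(319, 240) [ 20 115 236]
(342, 240) [ 19 111 235]
(365, 240) [ 20 113 238]
(386, 255) [ 18 117 226]
(336, 240) [34 21 97]
(160, 247) [ 11 161 119]
(350, 230) [ 10   9 167]
```

View pics/t1.png

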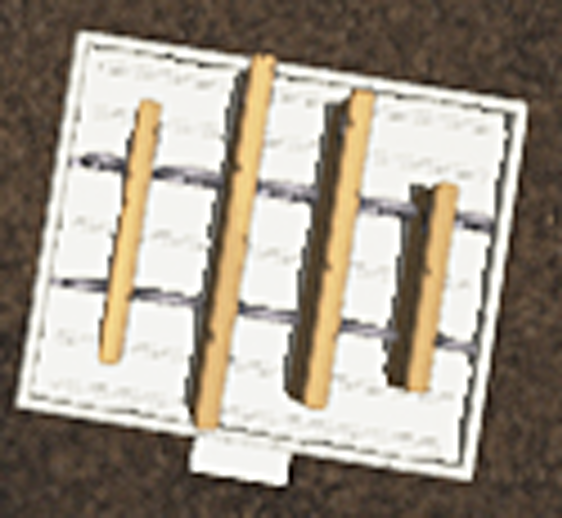

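View pics/t2.png

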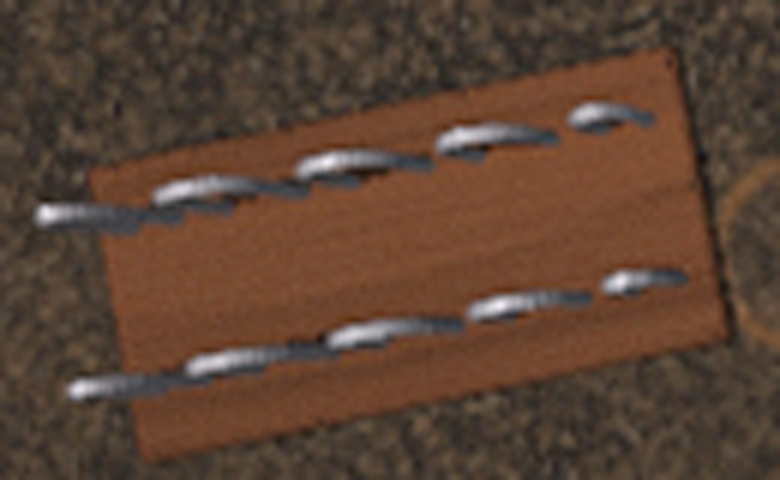

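The crops show the board order left to right as small, large, medium, mini. The tall hoops are at the left (+y) end of the stand. Now to measure.

```bash
cat > h.py <<'E'
import cv2,numpy as np
from cell import arm
def ray(d,uv):
    T=d["cam_to_world"];r=T[:3,:3]@[(uv[0]-d["cx"])/d["fx"],(uv[1]-d["cy"])/d["fy"],1];return T[:3,3],r/np.linalg.norm(r)
def plane(d,uv,z):
    o,r=ray(d,uv);return (o+r*(z-o[2])/r[2])
def tri(p,q):
    (o1,r1),(o2,r2)=p,q
    s=np.linalg.lstsq(np.c_[r1,-r2],o2-o1,rcond=None)[0]
    a,b=o1+s[0]*r1,o2+s[1]*r2;return (a+b)/2,np.linalg.norm(a-b)
def proj(d,P):
    T=d["cam_to_world"];c=T[:3,:3].T@(np.asarray(P)-T[:3,3]);return np.array([d["fx"]*c[0]/c[2]+d["cx"],d["fy"]*c[1]/c[2]+d["cy"]])
def rect(m):
    c=max(cv2.findContours(m,cv2.RETR_EXTERNAL,cv2.CHAIN_APPROX_NONE)[0],key=cv2.contourArea);return cv2.boxPoints(cv2.minAreaRect(cv2.convexHull(c)))
def boards(d,roi,vmin=185):
    h=cv2.cvtColor(d["image"],cv2.COLOR_BGR2HSV);m=cv2.inRange(h,(12,70,vmin),(28,200,255))
    k=np.zeros_like(m);u0,v0,u1,v1=roi;k[v0:v1,u0:u1]=m[v0:v1,u0:u1]
    cs=[c for c in cv2.findContours(k,cv2.RETR_EXTERNAL,cv2.CHAIN_APPROX_NONE)[0] if cv2.contourArea(c)>60]
    return sorted([cv2.boxPoints(cv2.minAreaRect(c)) for c in cs],key=lambda b:b[:,0].mean())
def axis(b):  # ends of the long midline
    e=[np.linalg.norm(b[1]-b[0]),np.linalg.norm(b[2]-b[1])]
    return ((b[0]+b[1])/2,(b[2]+b[3])/2) if e[0]<e[1] else ((b[1]+b[2])/2,(b[3]+b[0])/2)
E
python3 - <<'E'
from h import *
d=arm.get_image("top");s=arm.get_image("scene")
H=dict(small=.104,large=.128,medium=.116,mini=.092)
for n,b in zip(H,boards(d,(290,190,415,305))):
    p,q=axis(b);P,Q=plane(d,p,H[n]),plane(d,q,H[n])
    if P[0]<Q[0]:P,Q=Q,P
    print(n,"mid",((P+Q)/2).round(4),"len",np.linalg.norm(P-Q).round(4),"yaw",np.arctan2(*(P-Q)[1::-1]).round(3),"scene px",proj(s,P).round(),proj(s,Q).round())
h=cv2.cvtColor(d["image"],cv2.COLOR_BGR2HSV);m=cv2.inRange(h,(5,110,60),(16,220,180));m[:,:95]=0;m[:,217:]=0;m[:205]=0;m[285:]=0
m=cv2.morphologyEx(m,cv2.MORPH_OPEN,np.ones((3,3)))
R=rect(m);W=np.array([plane(d,p,.016) for p in R]);print(W.round(4),"c",W.mean(0).round(4),[np.linalg.norm(W[i]-W[i-1]).round(4) for i in range(4)])
for p in W:print(proj(s,p).round())
cv2.imwrite("pics/s1.png",cv2.resize(s["image"][175:275,290:410],None,fx=6,fy=6,interpolation=cv2.INTER_CUBIC))
cv2.imwrite("pics/s2.png",cv2.resize(s["image"][270:370,205:305],None,fx=6,fy=6,interpolation=cv2.INTER_CUBIC))
E
```

```text
small mid [ 0.4662 -0.1302  0.104 ] len 0.1278 yaw -0.171 scene px [317. 209.] [349. 230.]
large mid [ 0.4608 -0.1801  0.128 ] len 0.1762 yaw -0.171 scene px [322. 191.] [367. 219.]
medium mid [ 0.4563 -0.2298  0.116 ] len 0.1523 yaw -0.172 scene px [335. 188.] [374. 211.]
mini mid [ 0.438  -0.2771  0.092 ] len 0.1006 yaw -0.173 scene px [355. 192.] [381. 207.]
[[0.4958 0.3658 0.016 ]
 [0.5425 0.1331 0.016 ]
 [0.4242 0.1079 0.016 ]
 [0.3782 0.3392 0.016 ]] c [0.4602 0.2365 0.016 ] [np.float64(0.1205), np.float64(0.2373), np.float64(0.1209), np.float64(0.2358)]
[211. 353.]
[256. 287.]
[296. 299.]
[255. 368.]
```

View pics/s1.png

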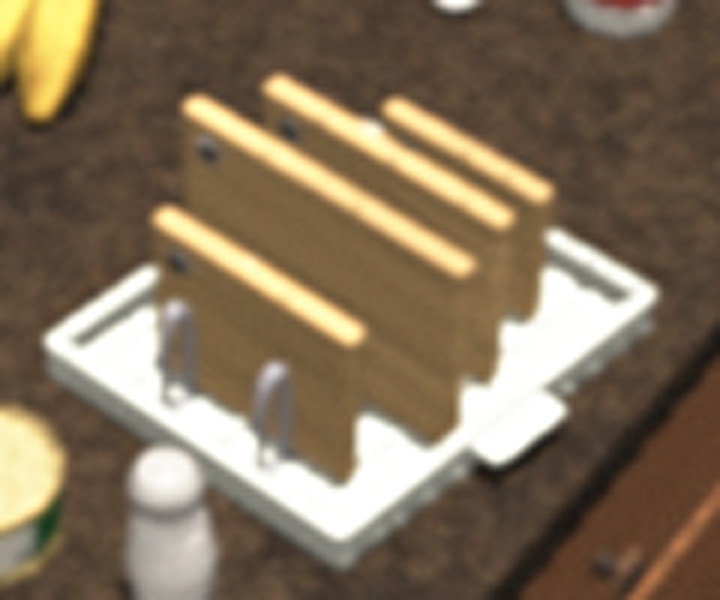

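View pics/s2.png

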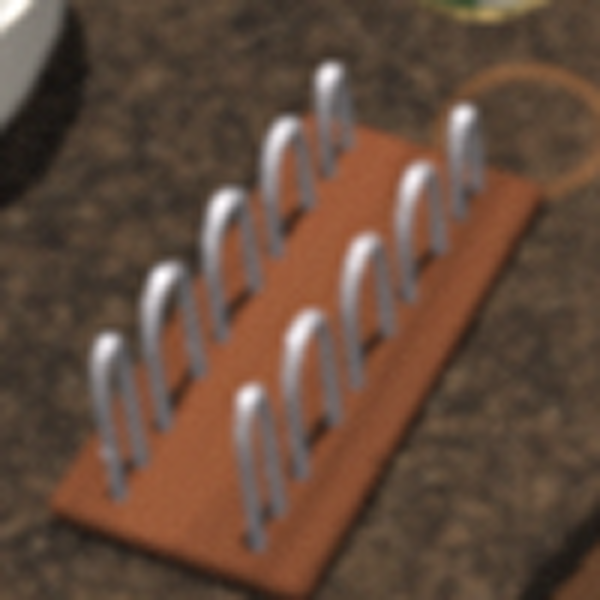

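The scene view confirms the heights. Predicted top-edge ends match the visible ones to about 1 px: small (317,210)-(349,230), large (322,192)-(367,219), medium (335,188). The stand corners match to about 2-3 px. Next I'll triangulate numerically and plan the first approach.

```bash
cat >> h.py <<'E'
from scipy.spatial.transform import Rotation as Ro
def pose():
    s=arm.observe();R=Ro.from_rotvec(s["ee_rot"]).as_matrix();return s,np.array(s["position"]),R
def plan(t,yaw):
    s,p,R=pose();y0=np.arctan2(R[1,0],R[0,0]);dy=(yaw-y0+np.pi/2)%np.pi-np.pi/2
    R2=R@Ro.from_euler("z",-dy).as_matrix()
    print("t",s["clock"],"pos",p.round(4),"yaw",round(y0,3),"w",round(s["width"],2),"F",np.round(s["force"],1),"g",round(s["gripper_force"],1),"tilt",R[2,:2].round(3))
    print("  turn",round(-dy,3),"then shift",(R2.T@(np.array(t)-p)).round(4))
E
python3 - <<'E'
from h import *
d=arm.get_image("top");s=arm.get_image("scene");f=lambda x,y,o:((x+.5)/6-.5+o[0],(y+.5)/6-.5+o[1])
B=boards(d,(290,190,415,305))
for n,i,c in(("small",0,(262,275)),("large",1,(331,186)),("medium",2,(390,150)),("mini",3,(470,150))):
    p,q=axis(B[i]);print(n,[a.round(4) for a in tri(ray(d,(p+q)/2),ray(s,f(*c,(290,175))))])
# plinth near-left and far-right corners
for w,c in(((.3782,.3392,.016),(300,597)),((.4958,.3658,.016),(52,505)),((.4242,.1079,.016),(542,188))):print("plinth",[a.round(4) for a in tri(ray(d,proj(d,w)),ray(s,f(*c,(205,270))))])
plan((.4608,-.1801,.27),-.171)
E
```

```text
small [array([ 0.4655, -0.1307,  0.1009]), np.float64(0.0017)]
large [array([ 0.4596, -0.1808,  0.1237]), np.float64(0.0022)]
medium [array([ 0.4559, -0.2302,  0.1136]), np.float64(0.0008)]
mini [array([ 0.4376, -0.2778,  0.0894]), np.float64(0.0008)]
plinth [array([0.3788, 0.3407, 0.0135]), np.float64(0.0017)]
plinth [array([0.4936, 0.3647, 0.0151]), np.float64(0.0052)]
plinth [array([0.4257, 0.1102, 0.0099]), np.float64(0.0035)]
t 0.35 pos [ 0.1623 -0.6035  0.1915] yaw 0.263 w 1.0 F [-0.2 -0.5 -0.3] g 0.0 tilt [-0. -0.]
  turn 0.434 then shift [ 0.2221 -0.468  -0.0784]
```

Units first: shifts go in shares of 50 mm. So -0.036 m is -0.72, -0.026 m is -0.52.

Call:
pendant(ticks=[0, 0, -0.52, 0.1085, 0.35, 0, 0, -0.52, 0.1085, 0.35, 0, 0, -0.52, 0.1085, 0.35, 0, 0, 0, 0.1085, 0.35, 0.34, -0.72, 0, 0, 0.35, 0.34, -0.72, 0, 0, 0.35, 0.34, -0.72, 0, 0, 0.35, 0.34, -0.72, 0, 0, 0.35, 0.34, -0.72, 0, 0, 0.35, 0.34, -0.72, 0, 0, 0.35], squeeze=20)

```text
clock: 1.35
position: [0.3004, -0.4067, 0.2698]
ee_rot: [3.13, -0.269, 0.001]
force: [0.1, -0.4, 0.4]
width: 0.347
gripper_force: 0.0
```

Call:
pendant(ticks=[0.34, -0.72, 0, 0, 0.35, 0.34, -0.72, 0, 0, 0.35, 0.34, -0.72, 0, 0, 0.35, 0.34, -0.72, 0, 0, 0.35, 0.34, -0.72, 0, 0, 0.35, 0.34, -0.72, 0, 0, 0.35, 0.34, -0.72, 0, 0, 0.35, 0, 0, 0, 0, 0.35, 0, 0, 0, 0, 0.35])

```text
clock: 2.25
position: [0.4602, -0.1794, 0.2696]
ee_rot: [3.13, -0.265, -0.0]
force: [-0.9, -0.2, 0.8]
width: 0.347
gripper_force: 0.0
```

```bash
python3 - <<'E'
from h import *
plan((.4608,-.1801,.27),-.171)
d=arm.get_image("wrist");cv2.imwrite("pics/w1.png",d["image"])
E
```

```text
t 2.25 pos [ 0.4602 -0.1794  0.2696] yaw -0.169 w 0.35 F [-0.9 -0.2  0.8] g 0.0 tilt [-0.  0.]
  turn 0.002 then shift [ 0.0007  0.0006 -0.0004]
```

View pics/w1.png

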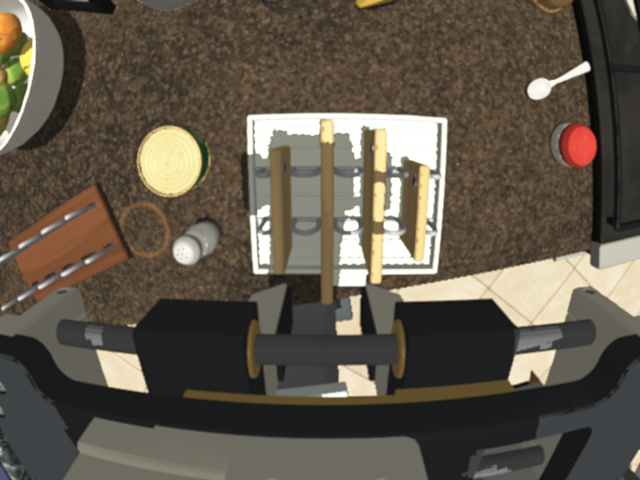

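The large board's top edge runs vertically at u≈326, centred between the fingers (u≈270 and 385). It is aligned, so I'll descend and grip.

In the tool's units: 0.035 m is 0.7, 0.02 m is 0.4.

Call:
pendant(ticks=[0, 0, 0.7, 0, 0.35, 0, 0, 0.7, 0, 0.35, 0, 0, 0.7, 0, 0.35, 0, 0, 0.7, 0, 0.35, 0, 0, 0.4, 0, 0.35, 0, 0, 0.3, 0, 0.35, 0, 0, 0, 0, 0.0, 0, 0, 0, 0, 0.0, 0, 0, 0, 0, 0.0, 0, 0, 0, 0, 0.0], squeeze=25)

```text
clock: 3.3
position: [0.4605, -0.1806, 0.0956]
ee_rot: [3.129, -0.269, 0.003]
force: [0.0, 0.5, 0.1]
width: 0.049
gripper_force: 0.0
```

```bash
python3 - <<'E'
from h import *
plan((.4608,-.1801,.095),-.171)
E
```

```text
t 3.3 pos [ 0.4605 -0.1806  0.0956] yaw -0.172 w 0.05 F [0.  0.5 0.1] g 0.0 tilt [0.002 0.   ]
  turn -0.001 then shift [ 0.0002 -0.0005  0.0006]
```

Width 0.05 is narrower than a 12 mm board (0.13), so the grip may have missed. I'll look.

```bash
python3 - <<'E'
from h import *
s=arm.observe();print(s["width"],s["gripper_force"],s["force"])
d=arm.get_image("scene");a=cv2.resize(d["image"][120:270,280:420],None,fx=4,fy=4,interpolation=cv2.INTER_CUBIC);cv2.imwrite("pics/s3.png",a)
E
```

```text
0.04874662688029892 0.0 [0.04702906 0.47977468 0.10829658]
```

View pics/s3.png

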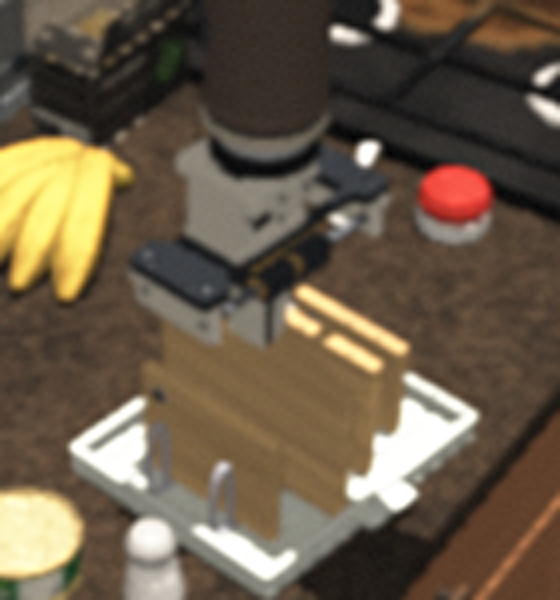

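The fingers straddle the large board (crop (255,330)). The width may just not have settled, so I'll hold a few rows.

Call:
pendant(ticks=[0, 0, 0, 0, 0.0, 0, 0, 0, 0, 0.0, 0, 0, 0, 0, 0.0, 0, 0, 0, 0, 0.0], squeeze=25)

```text
clock: 3.75
position: [0.4599, -0.18, 0.0947]
ee_rot: [3.13, -0.269, 0.0]
force: [1.0, 0.2, 0.2]
width: 0.006
gripper_force: 0.0
```

```bash
python3 - <<'E'
from h import *
w=arm.get_image("wrist")["image"];s=arm.get_image("scene")["image"]
a=cv2.resize(s[120:270,280:420],None,fx=2.6,fy=3.2,interpolation=cv2.INTER_CUBIC);b=cv2.resize(w[60:360,170:500],None,fx=1.3,fy=1.6)
cv2.imwrite("pics/m1.png",np.hstack([a,b])[:, :800]);print(a.shape,b.shape)
E
```

```text
(480, 364, 3) (480, 429, 3)
```

View pics/m1.png

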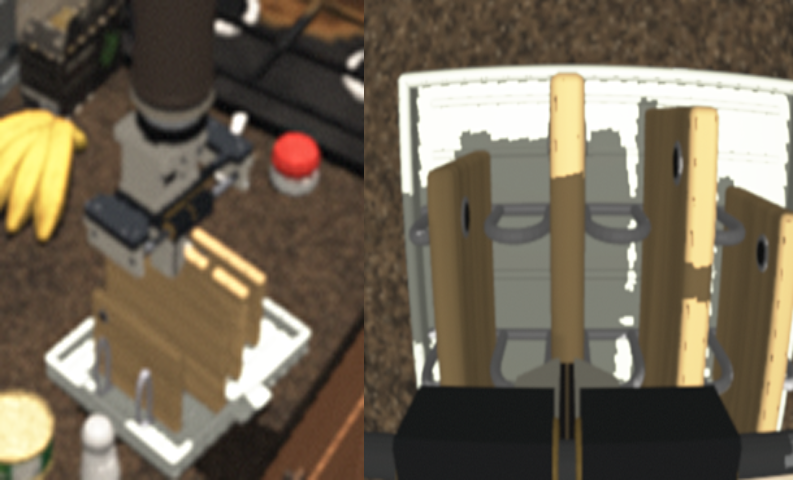

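```bash
python3 - <<'E'
from h import *
s=arm.get_image("scene");d=arm.get_image("top")
for z in(.08,.095,.11,.128):print(z,proj(s,(.46,-.18,z)).round(1),"crop m1",((proj(s,(.46,-.18,z))-[280,120])*[2.6,3.2]).round(),proj(s,(.46,-.165,z)).round(1))
print(arm.tcp_to_grasp)
cv2.imwrite("pics/s4.png",cv2.resize(s["image"][160:240,310:390],None,fx=7,fy=7,interpolation=cv2.INTER_LANCZOS4))
E
```

```text
0.08 [343.8 217.1] crop m1 [166. 311.] [341.  219.9]
0.095 [343.9 213.2] crop m1 [166. 298.] [341.1 216.1]
0.11 [344.  209.3] crop m1 [166. 286.] [341.2 212.1]
0.128 [344.1 204.5] crop m1 [167. 270.] [341.3 207.3]
0.0188
```

View pics/s4.png

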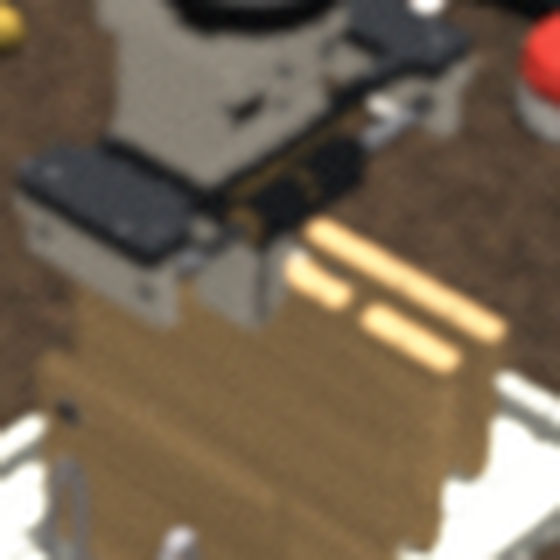

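The closed fingertips show at crop (195-258, 300-328), level with the board's top edge rather than below it. The real finger ends are therefore about 35-45 mm short of the reported TCP, while the wrist view of the board fits the reported pose. The gripper body sits correspondingly higher too (about 0.208 measured, against 0.161 expected). I'll open, descend 30 mm with force watched, and close again.

Call:
pendant(ticks=[0, 0, 0, 0, 0.35, 0, 0, 0, 0, 0.35, 0, 0, 0, 0, 0.35, 0, 0, 0, 0, 0.35, 0, 0, 0, 0, 0.35, 0, 0, 0, 0, 0.35])

```text
clock: 4.55
position: [0.4599, -0.1801, 0.0946]
ee_rot: [3.13, -0.269, -0.0]
force: [-0.0, 0.0, -0.1]
width: 0.344
gripper_force: 0.0
```

Call:
pendant(ticks=[0, 0, 0.2, 0, 0.35, 0, 0, 0.2, 0, 0.35, 0, 0, 0.2, 0, 0.35, 0, 0, 0, 0, 0.35])

```text
clock: 4.95
position: [0.4585, -0.1797, 0.0627]
ee_rot: [-3.129, 0.269, 0.005]
force: [-1.1, -0.3, 0.2]
width: 0.353
gripper_force: 0.0
```

Call:
pendant(ticks=[0, 0, 0, 0, 0, 0, 0, 0, 0, 0, 0, 0, 0, 0, 0, 0, 0, 0, 0, 0, 0, 0, 0, 0, 0, 0, 0, 0, 0, 0], squeeze=25)

```text
clock: 5.55
position: [0.4602, -0.1802, 0.0649]
ee_rot: [3.13, -0.269, 0.001]
force: [-0.7, 0.7, 2.8]
width: 0.132
gripper_force: 25.0
```

```bash
python3 - <<'E'
from h import *
s=arm.get_image("scene");w=arm.get_image("wrist")["image"]
a=cv2.resize(s["image"][160:240,310:390],None,fx=5,fy=5,interpolation=cv2.INTER_LANCZOS4);b=cv2.resize(w[60:360,170:470],(400,400));cv2.imwrite("pics/m2.png",np.hstack([a,b]))
E
```

```text
(no output)
```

View pics/m2.png

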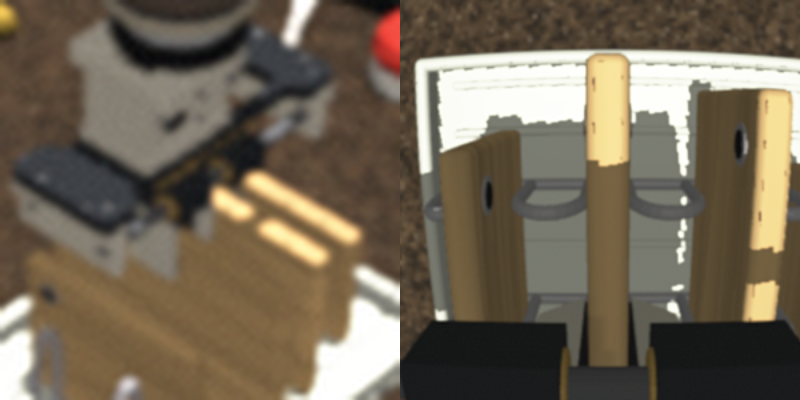

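Width 0.132 (12.1 mm) and grip 25 N: the large board is held. Now I'll lift it and turn it towards the stand.

In the tool's units: -0.035 m is -0.7, -0.03 m is -0.6.

Call:
pendant(ticks=[0, 0, -0.4, 0, 0, 0, 0, -0.7, 0, 0, 0, 0, -0.7, 0, 0, 0, 0, -0.7, 0, 0, 0, 0, -0.6, 0, 0, 0, 0, 0, -0.124, 0, 0, 0, 0, -0.124, 0, 0, 0, 0, -0.124, 0, 0, 0, 0, 0, 0])

```text
clock: 6.55
position: [0.4592, -0.1799, 0.2191]
ee_rot: [-3.125, -0.318, 0.002]
force: [0.1, 0.3, -3.4]
width: 0.132
gripper_force: 25.0
```

```bash
python3 - <<'E'
from h import *
plan((.4453,.3100,.22),.2)
d=arm.get_image("top");b=boards(d,(250,150,420,320));
for x in b:
    p,q=axis(x);print(p,q)
E
```

```text
t 6.55 pos [ 0.4592 -0.1799  0.2191] yaw 0.203 w 0.13 F [ 0.1  0.3 -3.4] g 25.0 tilt [-0.001 -0.001]
  turn 0.003 then shift [ 0.0837 -0.4829 -0.0007]
[265. 192.] [265. 228.]
```

In the tool's units: 0.006 m is 0.12, -0.035 m is -0.7.

Call:
pendant(ticks=[0.06, -0.35, 0, 0, 0, 0.12, -0.7, 0, 0, 0, 0.12, -0.7, 0, 0, 0, 0.12, -0.7, 0, 0, 0, 0.12, -0.7, 0, 0, 0, 0.12, -0.7, 0, 0, 0, 0.12, -0.7, 0, 0, 0, 0.12, -0.7, 0, 0, 0, 0.12, -0.7, 0, 0, 0, 0.12, -0.7, 0, 0, 0])

```text
clock: 7.6
position: [0.449, 0.1583, 0.2194]
ee_rot: [3.126, 0.308, -0.001]
force: [1.1, 0.9, -2.7]
width: 0.131
gripper_force: 25.0
```

Call:
pendant(ticks=[0.12, -0.7, 0, 0, 0, 0.12, -0.7, 0, 0, 0, 0.12, -0.7, 0, 0, 0, 0.12, -0.7, 0, 0, 0, 0.06, -0.21, 0, 0, 0, 0, 0, 0, 0, 0, 0, 0, 0, 0, 0])

```text
clock: 8.3
position: [0.4459, 0.3089, 0.2191]
ee_rot: [3.125, 0.311, -0.001]
force: [0.7, -0.9, -2.8]
width: 0.128
gripper_force: 25.0
```

```bash
python3 - <<'E'
from h import *
plan((.4453,.3100,.22),.2)
t=arm.get_image("scene")["image"];w=arm.get_image("wrist")["image"]
a=cv2.resize(t[200:380,180:330],(400,480),interpolation=cv2.INTER_CUBIC);b=cv2.resize(w[60:360,200:450],(400,480));cv2.imwrite("pics/m3.png",np.hstack([a,b]))
E
```

```text
t 8.3 pos [0.4459 0.3089 0.2191] yaw 0.199 w 0.13 F [ 0.7 -0.9 -2.8] g 25.0 tilt [-0.001  0.001]
  turn -0.001 then shift [-0.0003 -0.0012 -0.0009]
```

View pics/m3.png

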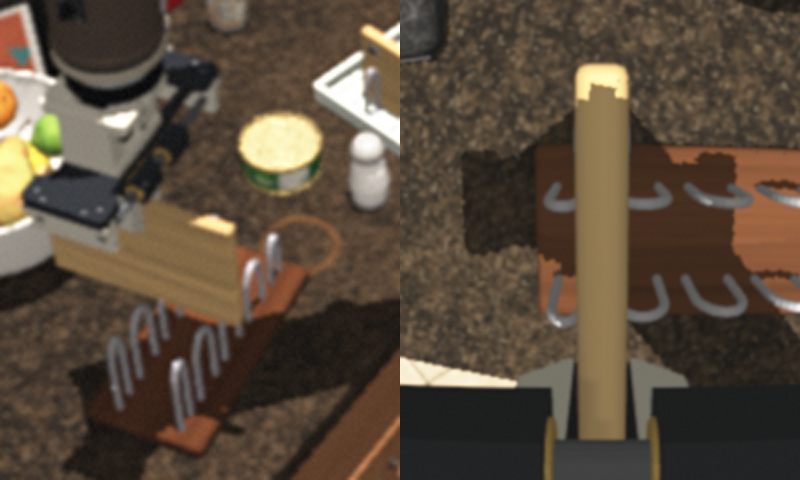

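The board hangs level and aligned with the plinth, over the tall-end gap (m3 right: hoop wires either side at u≈560 and 650). Lowering, checking force.

Call:
pendant(ticks=[0, -0.02, 0.5, 0, 0, 0, 0, 0.5, 0, 0, 0, 0, 0.3, 0, 0, 0, 0, 0.2, 0, 0, 0, 0, 0.2, 0, 0, 0, 0, 0.2, 0, 0])

```text
clock: 9.0
position: [0.4463, 0.3107, 0.1245]
ee_rot: [-3.126, -0.313, -0.002]
force: [0.8, -0.2, -2.9]
width: 0.131
gripper_force: 25.0
```

Call:
pendant(ticks=[0, 0, 0.2, 0, 0, 0, 0, 0.2, 0, 0, 0, 0, 0.2, 0, 0, 0, 0, 0.2, 0, 0, 0, 0, 0, 0, 0])

```text
clock: 9.5
position: [0.4449, 0.3103, 0.083]
ee_rot: [3.125, 0.315, -0.003]
force: [0.1, 0.1, -3.7]
width: 0.126
gripper_force: 25.0
```

```bash
python3 - <<'E'
from h import *
plan((.4453,.3100,.073),.2)
E
```

```text
t 9.5 pos [0.4449 0.3103 0.083 ] yaw 0.201 w 0.13 F [ 0.1  0.1 -3.7] g 25.0 tilt [-0.002  0.001]
  turn 0.001 then shift [0.0003 0.0003 0.01  ]
```

No contact force at all, so it fits. Seating.

In the tool's units: 0.005 m is 0.1, 0.003 m is 0.06.

Call:
pendant(ticks=[0, 0, 0.1, 0, 0, 0, 0, 0.06, 0, 0, 0, 0, 0.02, 0, 0, 0, 0, 0, 0, 0])

```text
clock: 9.9
position: [0.4457, 0.311, 0.0756]
ee_rot: [-3.126, -0.315, -0.0]
force: [-0.0, -0.6, -4.1]
width: 0.131
gripper_force: 25.0
```

Call:
pendant(ticks=[0, 0, 0.02, 0, 0, 0, 0, 0.02, 0, 0, 0, 0, 0, 0, 0])

```text
clock: 10.2
position: [0.4457, 0.3109, 0.0736]
ee_rot: [3.126, 0.315, 0.0]
force: [-0.1, 0.9, -1.9]
width: 0.129
gripper_force: 25.0
```

Call:
pendant(ticks=[0, 0, 0.02, 0, 0, 0, 0, 0, 0, 0, 0, 0, 0, 0, 0.35, 0, 0, 0, 0, 0.35, 0, 0, 0, 0, 0.35, 0, 0, 0, 0, 0.35, 0, 0, -0.4, 0, 0.35, 0, 0, -0.7, 0, 0.35, 0, 0, -0.7, 0, 0.35, 0, 0, -0.6, 0, 0.35])

```text
clock: 11.2
position: [0.4458, 0.3112, 0.1944]
ee_rot: [-3.125, -0.315, -0.001]
force: [0.6, 0.3, -0.9]
width: 0.351
gripper_force: 0.0
```

Call:
pendant(ticks=[0, 0, 0, 0.124, 0.35, 0, 0, 0, 0.124, 0.35, 0, 0, 0, 0.124, 0.35])

```text
clock: 11.5
position: [0.4458, 0.3109, 0.1929]
ee_rot: [-3.129, 0.277, -0.001]
force: [0.4, -0.0, 0.5]
width: 0.35
gripper_force: 0.0
```

```bash
python3 - <<'E'
from h import *
plan((.4563,-.2298,.19),-.172)
d=arm.get_image("top");
for x in boards(d,(90,190,225,300)):
    p,q=axis(x);P,Q=plane(d,p,.136),plane(d,q,.136);print("large",((P+Q)/2).round(4),np.linalg.norm(P-Q),np.arctan((P-Q)[1]/(P-Q)[0]))
for x in boards(d,(290,190,415,305)):
    p,q=axis(x);print(p,q)
E
```

```text
t 11.5 pos [0.4458 0.3109 0.1929] yaw -0.177 w 0.35 F [ 0.4 -0.   0.5] g 0.0 tilt [ 0. -0.]
  turn -0.005 then shift [0.1029 0.531  0.0028]
[323.40543 212.06757] [313.72977 270.12158]
[370.58823 209.93568] [359.6254  280.09772]
[389.15167 230.72617] [382.4134  276.20938]
```

Call:
pendant(ticks=[0.07, 0.36, 0, 0, 0.35, 0.14, 0.72, 0, 0, 0.35, 0.14, 0.72, 0, 0, 0.35, 0.14, 0.72, 0, 0, 0.35, 0.14, 0.72, 0, 0, 0.35, 0.14, 0.72, 0, 0, 0.35, 0.14, 0.72, 0, 0, 0.35, 0.14, 0.72, 0, 0, 0.35, 0.14, 0.72, 0, 0, 0.35, 0.14, 0.72, 0, 0, 0.35])

```text
clock: 12.55
position: [0.4528, -0.0389, 0.1927]
ee_rot: [3.13, -0.264, 0.001]
force: [-0.6, 0.3, 0.2]
width: 0.347
gripper_force: 0.0
```

Call:
pendant(ticks=[0.14, 0.72, 0, 0, 0.35, 0.14, 0.72, 0, 0, 0.35, 0.14, 0.72, 0, 0, 0.35, 0.14, 0.72, 0, 0, 0.35, 0.12, 0.54, 0, -0.005, 0.35, 0, 0.36, 0, 0, 0.35, 0, 0, 0, 0, 0.35, 0, 0, 0, 0, 0.35])

```text
clock: 13.35
position: [0.4542, -0.2289, 0.1924]
ee_rot: [-3.13, 0.259, 0.001]
force: [0.4, 0.9, -0.3]
width: 0.35
gripper_force: 0.0
```

```bash
python3 - <<'E'
from h import *
plan((.4563,-.2298,.053),-.172)
d=arm.get_image("top");
for x in boards(d,(90,190,225,300)):
    p,q=axis(x);P,Q=plane(d,p,.136),plane(d,q,.136);print("large",((P+Q)/2).round(4),np.linalg.norm(P-Q),np.arctan((P-Q)[1]/(P-Q)[0]))
E
```

```text
t 13.35 pos [ 0.4542 -0.2289  0.1924] yaw -0.165 w 0.35 F [ 0.4  0.9 -0.3] g 0.0 tilt [-0. -0.]
  turn 0.007 then shift [0.0022 0.0006 0.1394]
large [0.4466 0.3112 0.136 ] 0.17769853720135909 0.20135980182398527
```

The large board is in place at (0.447, 0.311) with yaw 0.201, within 2 mm. Now the medium.

Call:
pendant(ticks=[0.04, 0.01, 0.6, 0.007, 0.35, 0, 0, 0.6, 0, 0.35, 0, 0, 0.6, 0, 0.35, 0, 0, 0.4, 0, 0.35, 0, 0, 0.3, 0, 0.35, 0, 0, 0.29, 0, 0.35, 0, 0, 0, 0, 0.35, 0, 0, 0, 0, 0, 0, 0, 0, 0, 0, 0, 0, 0, 0, 0])

```text
clock: 14.4
position: [0.4568, -0.2302, 0.054]
ee_rot: [3.129, -0.271, 0.002]
force: [-0.3, 0.0, -0.5]
width: 0.138
gripper_force: 0.0
```

Call:
pendant(ticks=[0, 0, 0, 0, 0, 0, 0, 0, 0, 0, 0, 0, 0, 0, 0])

```text
clock: 14.7
position: [0.4568, -0.2304, 0.0539]
ee_rot: [3.129, -0.272, 0.002]
force: [-0.4, 1.0, 6.8]
width: 0.129
gripper_force: 25.0
```

```bash
python3 - <<'E'
from h import *
plan((.4563,-.2298,.053),-.172)
E
```

```text
t 14.7 pos [ 0.4568 -0.2304  0.0539] yaw -0.173 w 0.13 F [-0.4  1.   6.8] g 25.0 tilt [0.001 0.   ]
  turn -0.001 then shift [-0.0006 -0.0005  0.0009]
```

Call:
pendant(ticks=[0, 0, -0.4, 0, 0, 0, 0, -0.7, 0, 0, 0, 0, -0.7, 0, 0, 0, 0, -0.7, 0, 0, 0, 0, -0.7, 0, 0, 0, 0, 0, -0.124, 0, 0, 0, 0, -0.124, 0, 0, 0, 0, -0.124, 0, 0, 0, 0, 0, 0])

```text
clock: 15.6
position: [0.4558, -0.2302, 0.213]
ee_rot: [-3.126, -0.314, 0.001]
force: [0.3, -0.2, -1.5]
width: 0.131
gripper_force: 25.0
```

```bash
python3 - <<'E'
from h import *
plan((.4556,.2612,.21),.2)
E
```

```text
t 15.6 pos [ 0.4558 -0.2302  0.213 ] yaw 0.201 w 0.13 F [ 0.3 -0.2 -1.5] g 25.0 tilt [-0. -0.]
  turn 0.001 then shift [ 0.0975 -0.4817  0.0031]
```

Call:
pendant(ticks=[0.07, -0.35, 0, 0, 0, 0.14, -0.7, 0, 0, 0, 0.14, -0.7, 0, 0, 0, 0.14, -0.7, 0, 0, 0, 0.14, -0.7, 0, 0, 0, 0.14, -0.7, 0, 0, 0, 0.14, -0.7, 0, 0, 0, 0.14, -0.7, 0, 0, 0, 0.14, -0.7, 0, 0, 0, 0.14, -0.7, 0, 0, 0])

```text
clock: 16.6
position: [0.4554, 0.1101, 0.2131]
ee_rot: [3.127, 0.305, -0.0]
force: [1.0, 1.0, -1.7]
width: 0.131
gripper_force: 25.0
```

Call:
pendant(ticks=[0.14, -0.7, 0, 0, 0, 0.14, -0.7, 0, 0, 0, 0.14, -0.7, 0, 0, 0, 0.14, -0.7, 0, 0, 0, 0.06, -0.184, 0, 0, 0, 0, 0, 0, 0, 0, 0, 0, 0, 0, 0])

```text
clock: 17.3
position: [0.4567, 0.2599, 0.2127]
ee_rot: [3.125, 0.308, -0.001]
force: [-0.4, 0.0, -1.7]
width: 0.129
gripper_force: 25.0
```

```bash
python3 - <<'E'
from h import *
plan((.4556,.2612,.062),.2)
E
```

```text
t 17.3 pos [0.4567 0.2599 0.2127] yaw 0.196 w 0.13 F [-0.4  0.  -1.7] g 25.0 tilt [-0.001  0.001]
  turn -0.004 then shift [-0.0007 -0.0017  0.1507]
```

Units first: shifts go in shares of 50 mm. So 0.025 m is 0.5, 0.015 m is 0.3.

Call:
pendant(ticks=[0, -0.02, 0.5, -0.004, 0, -0.02, 0, 0.5, 0, 0, 0, 0, 0.5, 0, 0, 0, 0, 0.3, 0, 0, 0, 0, 0.2, 0, 0, 0, 0, 0.2, 0, 0, 0, 0, 0.2, 0, 0, 0, 0, 0, 0, 0])

```text
clock: 18.1
position: [0.4552, 0.2612, 0.0922]
ee_rot: [3.125, 0.317, -0.002]
force: [-0.3, 0.3, -1.9]
width: 0.13
gripper_force: 25.0
```

Call:
pendant(ticks=[0, 0, 0.2, 0, 0, 0, 0, 0.2, 0, 0, 0, 0, 0.1, 0, 0, 0, 0, 0.04, 0, 0, 0, 0, 0.02, 0, 0, 0, 0, 0, 0, 0])

```text
clock: 18.7
position: [0.4555, 0.2621, 0.0651]
ee_rot: [-3.125, -0.318, -0.0]
force: [0.3, 0.2, -2.0]
width: 0.129
gripper_force: 25.0
```

```bash
python3 - <<'E'
from h import *
plan((.4556,.2612,.062),.2)
E
```

```text
t 18.7 pos [0.4555 0.2621 0.0651] yaw 0.203 w 0.13 F [ 0.3  0.2 -2. ] g 25.0 tilt [ 0. -0.]
  turn 0.003 then shift [-0.0001  0.0009  0.0031]
```

In the tool's units: 0.001 m is 0.02.

Call:
pendant(ticks=[0, 0, 0.02, 0, 0, 0, 0, 0.02, 0, 0, 0, 0, 0.02, 0, 0, 0, 0, 0, 0, 0])

```text
clock: 19.1
position: [0.4555, 0.262, 0.0621]
ee_rot: [-3.125, -0.318, -0.0]
force: [0.2, 0.2, -1.9]
width: 0.13
gripper_force: 25.0
```

Call:
pendant(ticks=[0, 0, 0.02, 0, 0, 0, 0, 0, 0, 0, 0, 0, 0, 0, 0])

```text
clock: 19.4
position: [0.4555, 0.2622, 0.062]
ee_rot: [3.125, 0.318, 0.001]
force: [-4.0, -2.0, 10.1]
width: 0.128
gripper_force: 25.0
```

Contact at 10 N: seated. I'll release and go for the small board.

Call:
pendant(ticks=[0, 0, 0, 0, 0.35, 0, 0, 0, 0, 0.35, 0, 0, 0, 0, 0.35, 0, 0, -0.4, 0, 0.35, 0, 0, -0.7, 0, 0.35, 0, 0, -0.7, 0, 0.35, 0, 0, -0.7, 0, 0.35, 0, 0, 0, 0.125, 0.35, 0, 0, 0, 0.125, 0.35, 0, 0, 0, 0.125, 0.35])

```text
clock: 20.4
position: [0.4556, 0.262, 0.1864]
ee_rot: [-3.129, 0.279, -0.001]
force: [-0.8, -0.7, -0.6]
width: 0.351
gripper_force: 0.0
```

```bash
python3 - <<'E'
from h import *
plan((.4662,-.1302,.19),-.172)
E
```

```text
t 20.4 pos [0.4556 0.262  0.1864] yaw -0.178 w 0.35 F [-0.8 -0.7 -0.6] g 0.0 tilt [ 0. -0.]
  turn -0.006 then shift [ 0.0775  0.3846 -0.0037]
```

In the tool's units: 0.035 m is 0.7, 0.0175 m is 0.35.

Call:
pendant(ticks=[0.07, 0.35, 0, 0, 0.35, 0.14, 0.7, 0, 0, 0.35, 0.14, 0.7, 0, 0, 0.35, 0.14, 0.7, 0, 0, 0.35, 0.14, 0.7, 0, 0, 0.35, 0.14, 0.7, 0, 0, 0.35, 0.14, 0.7, 0, 0, 0.35, 0.14, 0.7, 0, 0, 0.35, 0.14, 0.7, 0, 0, 0.35, 0.14, 0.7, 0, 0, 0.35])

```text
clock: 21.4
position: [0.4639, -0.0784, 0.1862]
ee_rot: [3.13, -0.27, 0.0]
force: [0.2, -0.2, 0.8]
width: 0.348
gripper_force: 0.0
```

Call:
pendant(ticks=[0.14, 0.7, 0, 0, 0.35, 0.08, 0.34, 0, -0.006, 0.35, 0, 0, 0, 0, 0.35, 0, 0, 0, 0, 0.35])

```text
clock: 21.8
position: [0.4659, -0.1297, 0.186]
ee_rot: [-3.13, 0.262, 0.0]
force: [0.3, 0.7, 0.5]
width: 0.348
gripper_force: 0.0
```

```bash
python3 - <<'E'
from h import *
plan((.4662,-.1302,.041),-.172)
d=arm.get_image("top");H=[.136,.124]
for z,x in zip(H,boards(d,(90,190,225,300))):
    p,q=axis(x);P,Q=plane(d,p,z),plane(d,q,z);print(z,((P+Q)/2).round(4),np.linalg.norm(P-Q),np.arctan((P-Q)[1]/(P-Q)[0]))
E
```

```text
t 21.8 pos [ 0.4659 -0.1297  0.186 ] yaw -0.167 w 0.35 F [0.3 0.7 0.5] g 0.0 tilt [-0. -0.]
  turn 0.005 then shift [0.0005 0.0005 0.145 ]
0.136 [0.4467 0.3114 0.136 ] 0.17730678910870373 0.19915614502272405
0.124 [0.457  0.2625 0.124 ] 0.15239128906968197 0.19799232354543161
```

Call:
pendant(ticks=[0.01, 0.01, 0.6, 0.005, 0.35, 0, 0, 0.7, 0, 0.35, 0, 0, 0.6, 0, 0.35, 0, 0, 0.4, 0, 0.35, 0, 0, 0.3, 0, 0.35, 0, 0, 0.3, 0, 0.35, 0, 0, 0, 0, 0.35, 0, 0, 0, 0, 0, 0, 0, 0, 0, 0, 0, 0, 0, 0, 0])

```text
clock: 22.85
position: [0.467, -0.1306, 0.042]
ee_rot: [3.13, -0.268, 0.002]
force: [0.2, -0.4, 0.2]
width: 0.135
gripper_force: 0.0
```

Call:
pendant(ticks=[0, 0, 0, 0, 0, 0, 0, 0, 0, 0, 0, 0, 0, 0, 0])

```text
clock: 23.15
position: [0.467, -0.1306, 0.0419]
ee_rot: [3.13, -0.269, 0.002]
force: [-1.1, 0.5, 6.7]
width: 0.128
gripper_force: 25.0
```

In the tool's units: -0.035 m is -0.7, -0.02 m is -0.4.

Call:
pendant(ticks=[0, 0, -0.4, 0, 0, 0, 0, -0.7, 0, 0, 0, 0, -0.7, 0, 0, 0, 0, -0.7, 0, 0, 0, 0, -0.7, 0, 0, 0, 0, 0, -0.123, 0, 0, 0, 0, -0.123, 0, 0, 0, 0, -0.123, 0, 0, 0, 0, 0, 0])

```text
clock: 24.05
position: [0.4661, -0.1307, 0.2012]
ee_rot: [3.126, 0.313, -0.0]
force: [0.1, 0.0, -1.1]
width: 0.126
gripper_force: 25.0
```

```bash
python3 - <<'E'
from h import *
plan((.4665,.2128,.20),.2)
E
```

```text
t 24.05 pos [ 0.4661 -0.1307  0.2012] yaw 0.199 w 0.13 F [ 0.1  0.  -1.1] g 25.0 tilt [-0.  0.]
  turn -0.001 then shift [ 0.0687 -0.3366  0.0012]
```

In the tool's units: -0.035 m is -0.7, -0.0175 m is -0.35.

Call:
pendant(ticks=[0.07, -0.35, 0, 0, 0, 0.14, -0.7, 0, 0, 0, 0.14, -0.7, 0, 0, 0, 0.14, -0.7, 0, 0, 0, 0.14, -0.7, 0, 0, 0, 0.14, -0.7, 0, 0, 0, 0.14, -0.7, 0, 0, 0, 0.14, -0.7, 0, 0, 0, 0.14, -0.7, 0, 0, 0, 0.14, -0.7, 0, 0, 0])

```text
clock: 25.05
position: [0.466, 0.2096, 0.2011]
ee_rot: [3.127, 0.303, -0.0]
force: [0.8, -1.2, -0.5]
width: 0.131
gripper_force: 25.0
```

Call:
pendant(ticks=[0.044, -0.082, 0, 0, 0, 0, 0, 0, 0, 0, 0, 0, 0, 0, 0])

```text
clock: 25.35
position: [0.4676, 0.2116, 0.2008]
ee_rot: [3.126, 0.306, -0.001]
force: [-0.4, -1.4, -0.9]
width: 0.129
gripper_force: 25.0
```

```bash
python3 - <<'E'
from h import *
plan((.4665,.2128,.05),.2)
E
```

```text
t 25.35 pos [0.4676 0.2116 0.2008] yaw 0.195 w 0.13 F [-0.4 -1.4 -0.9] g 25.0 tilt [-0.001  0.001]
  turn -0.005 then shift [-0.0008 -0.0015  0.1508]
```

In the tool's units: 0.025 m is 0.5, 0.015 m is 0.3.

Call:
pendant(ticks=[-0.02, -0.02, 0.5, -0.004, 0, 0, 0, 0.5, 0, 0, 0, 0, 0.5, 0, 0, 0, 0, 0.3, 0, 0, 0, 0, 0.2, 0, 0, 0, 0, 0.2, 0, 0, 0, 0, 0.2, 0, 0, 0, 0, 0, 0, 0])

```text
clock: 26.15
position: [0.466, 0.213, 0.0802]
ee_rot: [3.125, 0.315, -0.002]
force: [-0.6, -0.6, -0.3]
width: 0.126
gripper_force: 25.0
```

Call:
pendant(ticks=[0, 0, 0.2, 0, 0, 0, 0, 0.2, 0, 0, 0, 0, 0.1, 0, 0, 0, 0, 0.06, 0, 0, 0, 0, 0.02, 0, 0, 0, 0, 0, 0, 0])

```text
clock: 26.75
position: [0.4663, 0.2135, 0.052]
ee_rot: [3.125, 0.316, -0.001]
force: [0.3, -2.2, -2.0]
width: 0.129
gripper_force: 25.0
```

Call:
pendant(ticks=[0, 0, 0.02, 0, 0, 0, 0, 0.02, 0, 0, 0, 0, 0, 0, 0])

```text
clock: 27.05
position: [0.4667, 0.2135, 0.0502]
ee_rot: [3.126, 0.316, 0.001]
force: [-0.8, -2.4, -0.9]
width: 0.129
gripper_force: 25.0
```

In the tool's units: 0.001 m is 0.02.

Call:
pendant(ticks=[0, 0, 0.02, 0, 0, 0, 0, 0, 0, 0, 0, 0, 0, 0, 0])

```text
clock: 27.35
position: [0.4667, 0.2136, 0.05]
ee_rot: [3.125, 0.316, 0.001]
force: [-1.8, -4.3, 10.2]
width: 0.127
gripper_force: 25.0
```

In the tool's units: -0.035 m is -0.7, -0.02 m is -0.4.

Call:
pendant(ticks=[0, 0, 0, 0, 0.35, 0, 0, 0, 0, 0.35, 0, 0, 0, 0, 0.35, 0, 0, -0.4, 0, 0.35, 0, 0, -0.7, 0, 0.35, 0, 0, -0.7, 0, 0.35, 0, 0, -0.7, 0, 0.35, 0, 0, 0, 0.123, 0.35, 0, 0, 0, 0.123, 0.35, 0, 0, 0, 0.123, 0.35])

```text
clock: 28.35
position: [0.4665, 0.2139, 0.1744]
ee_rot: [-3.129, 0.27, -0.001]
force: [-0.2, 0.4, -0.3]
width: 0.349
gripper_force: 0.0
```

```bash
python3 - <<'E'
from h import *
plan((.438,-.2771,.17),-.172)
E
```

```text
t 28.35 pos [0.4665 0.2139 0.1744] yaw -0.172 w 0.35 F [-0.2  0.4 -0.3] g 0.0 tilt [ 0.    -0.001]
  turn -0.0 then shift [0.0559 0.4886 0.0041]
```

Call:
pendant(ticks=[0.04, 0.35, 0, 0, 0.35, 0.08, 0.72, 0, 0, 0.35, 0.08, 0.72, 0, 0, 0.35, 0.08, 0.72, 0, 0, 0.35, 0.08, 0.72, 0, 0, 0.35, 0.08, 0.72, 0, 0, 0.35, 0.08, 0.72, 0, 0, 0.35, 0.08, 0.72, 0, 0, 0.35, 0.08, 0.72, 0, 0, 0.35, 0.08, 0.72, 0, 0, 0.35])

```text
clock: 29.35
position: [0.4469, -0.1306, 0.1742]
ee_rot: [-3.131, 0.262, -0.001]
force: [0.2, 0.2, 0.4]
width: 0.35
gripper_force: 0.0
```

Call:
pendant(ticks=[0.08, 0.72, 0, 0, 0.35, 0.08, 0.72, 0, 0, 0.35, 0.08, 0.72, 0, 0, 0.35, 0.08, 0.72, 0, 0, 0.35, 0.02, 0.062, 0, 0, 0.35, 0, 0, 0, 0, 0.35, 0, 0, 0, 0, 0.35])

```text
clock: 30.05
position: [0.4396, -0.2759, 0.174]
ee_rot: [-3.13, 0.26, 0.0]
force: [1.0, 0.0, 0.7]
width: 0.354
gripper_force: 0.0
```

```bash
python3 - <<'E'
from h import *
plan((.438,-.2771,.03),-.172)
d=arm.get_image("top");H=[.136,.124,.112]
for z,x in zip(H,boards(d,(90,190,225,300))):
    p,q=axis(x);P,Q=plane(d,p,z),plane(d,q,z);print(z,((P+Q)/2).round(4),np.linalg.norm(P-Q),np.arctan((P-Q)[1]/(P-Q)[0]))
E
```

```text
t 30.05 pos [ 0.4396 -0.2759  0.174 ] yaw -0.166 w 0.35 F [1.  0.  0.7] g 0.0 tilt [-0.    -0.001]
  turn 0.006 then shift [-0.0014  0.0015  0.144 ]
0.136 [0.4466 0.3112 0.136 ] 0.17768566114194337 0.19914657179086834
0.124 [0.4564 0.2624 0.124 ] 0.15369693849244775 0.20180569566479967
0.112 [0.4667 0.2137 0.112 ] 0.1294182328651622 0.19470337054029274
```

In the tool's units: 0.035 m is 0.7, 0.03 m is 0.6.

Call:
pendant(ticks=[-0.03, 0.03, 0.6, 0.006, 0.35, 0, 0, 0.7, 0, 0.35, 0, 0, 0.6, 0, 0.35, 0, 0, 0.4, 0, 0.35, 0, 0, 0.3, 0, 0.35, 0, 0, 0.28, 0, 0.35, 0, 0, 0, 0, 0.35, 0, 0, 0, 0, 0, 0, 0, 0, 0, 0, 0, 0, 0, 0, 0])

```text
clock: 31.1
position: [0.4382, -0.2786, 0.031]
ee_rot: [3.129, -0.271, 0.002]
force: [-0.2, 1.0, 0.1]
width: 0.138
gripper_force: 0.1
```

Call:
pendant(ticks=[0, 0, 0, 0, 0, 0, 0, 0, 0, 0, 0, 0, 0, 0, 0])

```text
clock: 31.4
position: [0.4382, -0.2787, 0.0309]
ee_rot: [3.129, -0.272, 0.002]
force: [-0.8, 1.4, 6.2]
width: 0.132
gripper_force: 25.0
```

Call:
pendant(ticks=[0, 0, -0.4, 0, 0, 0, 0, -0.7, 0, 0, 0, 0, -0.7, 0, 0, 0, 0, -0.7, 0, 0, 0, 0, -0.7, 0, 0, 0, 0, 0, -0.123, 0, 0, 0, 0, -0.123, 0, 0, 0, 0, -0.123, 0, 0, 0, 0, 0, 0])

```text
clock: 32.3
position: [0.4372, -0.2785, 0.1901]
ee_rot: [-3.126, -0.31, 0.0]
force: [0.7, 0.1, -0.7]
width: 0.125
gripper_force: 25.0
```

```bash
python3 - <<'E'
from h import *
plan((.4758,.1640,.19),.2)
E
```

```text
t 32.3 pos [ 0.4372 -0.2785  0.1901] yaw 0.197 w 0.12 F [ 0.7  0.1 -0.7] g 25.0 tilt [-0. -0.]
  turn -0.003 then shift [ 1.257e-01 -4.260e-01  2.000e-04]
```

Call:
pendant(ticks=[0.1, -0.34, 0, 0, 0, 0.2, -0.68, 0, 0, 0, 0.2, -0.68, 0, 0, 0, 0.2, -0.68, 0, 0, 0, 0.2, -0.68, 0, 0, 0, 0.2, -0.68, 0, 0, 0, 0.2, -0.68, 0, 0, 0, 0.2, -0.68, 0, 0, 0, 0.2, -0.68, 0, 0, 0, 0.2, -0.68, 0, 0, 0])

```text
clock: 33.3
position: [0.4677, 0.0581, 0.1901]
ee_rot: [3.127, 0.3, -0.0]
force: [0.5, -0.5, -1.8]
width: 0.126
gripper_force: 25.0
```

Call:
pendant(ticks=[0.2, -0.68, 0, 0, 0, 0.2, -0.68, 0, 0, 0, 0.2, -0.68, 0, 0, 0, 0.02, -0.02, 0, 0, 0, 0, 0, 0, 0, 0, 0, 0, 0, 0, 0])

```text
clock: 33.9
position: [0.4782, 0.1626, 0.1899]
ee_rot: [3.126, 0.302, -0.001]
force: [-0.1, -0.7, -1.2]
width: 0.129
gripper_force: 25.0
```

```bash
python3 - <<'E'
from h import *
plan((.4755,.1640,.039),.2)
E
```

```text
t 33.9 pos [0.4782 0.1626 0.1899] yaw 0.193 w 0.13 F [-0.1 -0.7 -1.2] g 25.0 tilt [-0.001  0.001]
  turn -0.007 then shift [-0.0023 -0.002   0.1509]
```

In the tool's units: 0.025 m is 0.5, 0.015 m is 0.3.

Call:
pendant(ticks=[-0.04, -0.03, 0.5, -0.006, 0, 0, 0, 0.5, 0, 0, 0, 0, 0.5, 0, 0, 0, 0, 0.3, 0, 0, 0, 0, 0.2, 0, 0, 0, 0, 0.2, 0, 0, 0, 0, 0.2, 0, 0, 0, 0, 0, 0, 0])

```text
clock: 34.7
position: [0.4757, 0.1642, 0.0692]
ee_rot: [3.125, 0.315, -0.002]
force: [-0.6, -0.5, -1.5]
width: 0.13
gripper_force: 25.0
```

Call:
pendant(ticks=[0, 0, 0.2, 0, 0, 0, 0, 0.2, 0, 0, 0, 0, 0.1, 0, 0, 0, 0, 0.06, 0, 0, 0, 0, 0.02, 0, 0, 0, 0, 0, 0, 0])

```text
clock: 35.3
position: [0.4759, 0.1644, 0.0409]
ee_rot: [3.125, 0.316, -0.001]
force: [1.8, -5.1, -2.1]
width: 0.129
gripper_force: 25.0
```

Call:
pendant(ticks=[0, 0, 0.02, 0, 0, 0, 0, 0.02, 0, 0, 0, 0, 0, 0, 0])

```text
clock: 35.6
position: [0.4762, 0.1645, 0.0392]
ee_rot: [3.125, 0.316, 0.0]
force: [0.1, -5.0, -1.1]
width: 0.13
gripper_force: 25.0
```

In the tool's units: 0.001 m is 0.02.

Call:
pendant(ticks=[0, 0, 0.02, 0, 0, 0, 0, 0, 0, 0, 0, 0, 0, 0, 0])

```text
clock: 35.9
position: [0.4762, 0.1645, 0.0389]
ee_rot: [3.125, 0.316, 0.001]
force: [-1.1, -5.9, 10.0]
width: 0.129
gripper_force: 25.0
```

Call:
pendant(ticks=[0, 0, 0, 0, 0.35, 0, 0, 0, 0, 0.35, 0, 0, 0, 0, 0.35, 0, 0, -0.4, 0, 0.35, 0, 0, -0.7, 0, 0.35, 0, 0, -0.7, 0, 0.35, 0, 0, -0.7, 0, 0.35, 0, 0, -0.7, 0, 0.35, 0, 0.7, 0, 0, 0.35, 0, 0.7, 0, 0, 0.35])

```text
clock: 36.9
position: [0.4909, 0.0973, 0.1996]
ee_rot: [-3.124, -0.321, -0.005]
force: [1.0, -0.5, -0.5]
width: 0.346
gripper_force: 0.0
```

Call:
pendant(ticks=[0, 0.7, 0, 0, 0.35, 0, 0.7, 0, 0, 0.35, 0, 0.7, 0, 0, 0.35, 0, 0.7, 0, 0, 0.35, 0, 0.7, 0, 0, 0.35, 0, 0.7, 0, 0, 0.35, 0, 0.7, 0, 0, 0.35, 0, 0, 0, 0, 0.35, 0, 0, 0, 0, 0.35])

```text
clock: 37.8
position: [0.5392, -0.1438, 0.1978]
ee_rot: [-3.125, -0.314, 0.0]
force: [-0.1, 0.8, -0.1]
width: 0.348
gripper_force: 0.0
```

```bash
python3 - <<'E'
from h import *
d=arm.get_image("top");s=arm.get_image("scene")
for z,x in zip([.136,.124,.112,.1],boards(d,(90,190,225,300))):
    p,q=axis(x);P,Q=plane(d,p,z),plane(d,q,z);m=(P+Q)/2;c,n=np.cos(.2),np.sin(.2);e=m[:2]-[.4602,.2365]
    print(z,"stand x,y",(c*e[0]+n*e[1]).round(4),(-n*e[0]+c*e[1]).round(4),np.linalg.norm(P-Q).round(4),np.arctan((P-Q)[1]/(P-Q)[0]).round(3),"scene px",proj(s,P).round(),proj(s,Q).round())
a=cv2.resize(s["image"][210:380,190:390],(800,600),interpolation=cv2.INTER_CUBIC);cv2.imwrite("pics/f.png",a)
E
```

```text
0.136 stand x,y 0.0017 0.0761 0.1773 0.201 scene px [203. 305.] [270. 328.]
0.124 stand x,y 0.0014 0.0261 0.1537 0.202 scene px [219. 295.] [275. 314.]
0.112 stand x,y 0.0019 -0.0238 0.1294 0.195 scene px [233. 286.] [280. 301.]
0.1 stand x,y 0.0015 -0.074 0.1019 0.203 scene px [248. 277.] [284. 289.]
```

View pics/f.png

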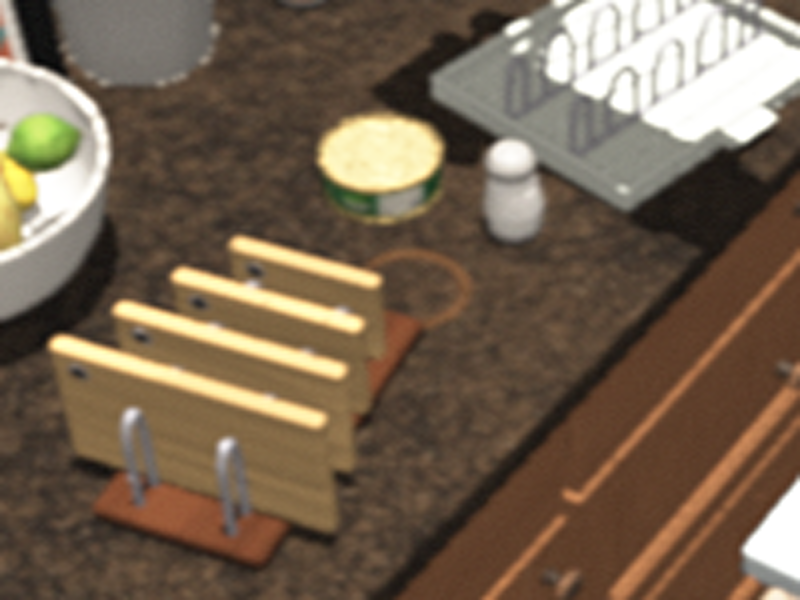

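All four boards are upright in size order. Stand-frame errors are under 2 mm, and their top edges sit at the seated heights, with ends near crop (60,345) to (322,418) for the large. The shaker at (512,190) and the tin at (380,165) are standing. Handing in.

```bash
python3 -c "
from cell import arm
print(arm.sign_off())"
```

```text
the job is handed in; nothing more can be done
None
```

All four boards are in the stand in size order, seated upright and within about 2 mm of centre by the camera check, and the job was handed in at about 38 s; no verdict was returned. The salt shaker and tin were still standing in the last picture, and the arm never went near the timer.

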